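# Fit the lamp post in its bench stand and lock the cam lever at the mark

### The job

Lift the lamp post up and off its peg on the tool rack and lower its foot into the socket of the bench stand until the ring engraved on the post is level with the socket's rim. Hold it there, because it would sink, and while you hold it swing the stand's cam lever fully closed with the same hand. Finish still holding the upright post at its mark with the lever closed, and leave the other things on the rack and bench where they are.

Things in the scene. Friction and masses are not known exactly. Their poses are not given: they have to be found in the camera images.
- post: the loose lamp post, 141 mm long, 0.2 to 0.3 kg: round aluminium shaft 20 mm in diameter, 95 mm long, with a flat steel bracket on top. Origin at the centre of its foot (chamfered to 13 mm over the lowest 8 mm), z up along the post. It starts hanging upright by the bracket's slot on any one of the rack's three pegs, foot 87 mm above the bench, free to swing
- post_mark (a point): point on the post's axis at the middle of the dark engraved ring (3 mm tall), 75 mm above the foot and 20 mm below the bracket. The post is at its mark when this point is at the height of socket_rim
- post_bracket (a point): centre of the bracket's slot, 118 mm above the foot, axes as the post's. Bracket: plate 30 mm wide (y), 14 mm thick (x), 46 mm high, from 95 to 141 mm above the foot. Slot through it along x: 18 mm wide, 30 mm high (103 to 133 mm above the foot). Grip the post from above on the bracket's flat sides at y = +15 and -15 mm
- rack: fixed tool rack with three pegs in a row 130 mm apart, at its y = -130, 0 and +130 mm, pointing along its -x (towards the robot). Origin on the bench under the middle of the line where things hang (x = 0). The rail that carries the pegs is at x = +60 mm, its top 225 mm above the bench. Post, spanner and scraper hang on the pegs in any order, their x along the rack's x
- peg_middle (a point): top of the rack's middle peg where things hang, 220 mm above the bench; the three pegs are alike: round bars 8 mm thick, with an upturned tip 17 to 27 mm out along the rack's -x that rises 10 mm above the peg's top. The hanging post has 22 mm of free lift in its slot: lifted 12 to 20 mm it clears the tip and is drawn away level along the rack's -x
- stand: fixed lamp stand bolted to the bench: round flange 130 mm in diameter, upright tube, cam collar with lever. Origin on the bench on the tube's axis, z up. The bore is 23 mm in diameter and open down to 12 mm above the bench: an unlocked post that is let go sinks until its bracket meets the rim
- socket_rim (a point): centre of the rim of the stand's socket, on the tube's axis 115 mm above the bench. The mouth flares from the 23 mm bore to 29 mm at the rim over its top 10 mm; outer diameter of the rim 35 mm
- cam_lever (a joint): angle of the cam lever about the tube's axis, rad: 0 open (starts at 0 to 0.2), 1.0 closed (hard stop). It closes clockwise seen from above, stays where it is left and takes 0.2 N m to turn (8 N at 25 mm from the axis). At 0 it points along the stand's +y, at q along +y turned clockwise by q. Closing drives two jaws in the bore against the post
- lever_paddle (a point): point on the lever's upright paddle, 35 mm from the tube's axis, 130 mm above the bench. The paddle is a plate 6 mm thick standing along the radius, 19.5 to 50 mm from the axis; it rises to 151 mm above the bench, 36 mm above the rim, so it stands beside the post
- paddle_top (a point): middle of the paddle's top edge, 151 mm above the bench. A gripper holding the bracket from above with the post at its mark has its fingertips lower than this edge; turned about the post's axis (the post turns with it) the side of a finger pushes the paddle round. A finger 22 mm wide closed on the bracket meets it when the finger's middle is about 0.75 rad behind it
- spanner: steel ring spanner, 143 mm long, hanging on another peg by its ring; origin at its lower end. Leave it alone
- scraper: scraper with a 50 mm steel blade and black handle, 157 mm long, hanging on another peg; origin at its lower edge. Leave it alone
- pipe_cap: yellow silicone pipe cap, 43 mm in diameter, 30 mm high, on the bench; leave it alone
- socket_a: chrome socket, 27 mm in diameter, 36 mm high, standing on the bench; leave it alone
- socket_b: smaller chrome socket, 19 mm in diameter, 28 mm high, standing beside the stand's flange; leave it alone
- orange_clamp: orange plastic spring clamp, 120 mm long, 18 mm high, lying on the bench; leave it alone
- t_joint: white PVC T-joint, 80 mm long, 38 mm high, lying on the bench under the rack; leave it alone
- heat_sink: aluminium heat sink, 70 x 60 mm, 31 mm high, on the bench under the rack; leave it alone

How it is judged (in metres and radians):
On the way, in this order (a step that is already met when the one before it is completed fails the run):
1. the post is lifted off its peg and carried clear of the rack in the fingers (distance of post from where it was at the start of the episode above 0.08 m and height (world z) of post above 0.06 m and contact force between the fingers and post above 1 N and contact force between post and rack below 0.1 N), for 0.1 s.
2. the post is held upright in the socket at its mark, the lever still open (z of post_mark in the frame of socket_rim between -0.005 and 0.005 m and horizontal distance between post_mark and socket_rim below 0.005 m and angle between post's own z axis and vertical below 0.1 rad and contact force between the fingers and post above 1 N and value of joint cam_lever below 0.4 rad), for 0.2 s.
At the end, for the whole second after the job is handed in: The cam lever is closed (over 0.92 of 1.0 rad), the post stands upright (within 0.1 rad) in the socket with its engraved ring level with the rim within 5 mm, at rest and still gripped by the fingers with more than 2 N, and the eight bystanders are within 30 mm of where they were (value of joint cam_lever above 0.92 rad and z of post_mark in the frame of socket_rim between -0.005 and 0.005 m and horizontal distance between post_mark and socket_rim below 0.005 m and angle between post's own z axis and vertical below 0.1 rad and contact force between the fingers and post above 2 N and linear speed of post below 0.02 m/s and distance of each of spanner, scraper, pipe_cap, socket_a, socket_b, orange_clamp, t_joint, heat_sink from where it was at the start of the episode below 0.03 m); the arm keeps its last pose, push and grip.
It fails at once if the lever is swung past half way while the post is not held by the fingers with its ring within 7 mm of the rim (value of joint cam_lever above 0.5 rad and (distance between post_mark and socket_rim above 0.007 m or contact force between the fingers and post below 0.3 N)).
It fails at once if the post is dropped on the bench (contact force between post and table above 0.5 N).
It fails at once if a bystander is moved by more than 40 mm (distance of any of spanner, scraper, pipe_cap, socket_a, socket_b, orange_clamp, t_joint, heat_sink from where it was at the start of the episode above 0.04 m).
It also fails if it takes over 53 s, if anything falls off the work surface, if the arm or the gripper's body presses on something with over 40 N, if the wrist force passes 120 N, or if a joint passes its speed limit or range.

### The arm

A 6-joint arm with a two-finger parallel gripper is mounted at the origin on the work surface. World frame = base frame: x ahead of the robot, y to its left, z up, the work surface at z = 0. Lengths are in m, angles in degrees, forces in N, time in s.
With the tool pointing down it reaches from about 0.35 to 0.875 m from the base axis. Payload 4.2 kg.
Tool frame: the origin (TCP) lies midway between the tips of the shut fingers; the grasp point (between the pads) lies 19 mm behind it (r.pinch_z is the distance from the TCP to the grasp point, in m); z points along the fingers, y is the line along which they close (so a half turn about z gives the same grasp; the last joint's range is limited). The gripper opens to 87 mm and grips with 3 to 60 N. Pads are 19 mm wide; open, the fingers measure 117 mm over their backs; the gripper's body (75 mm by 190 mm) begins 51 mm behind the grasp point.
Start: joints at [-60.986, 22.042, 0.453, 0, -68.411, -14.817], TCP at [0.153, -0.606, 0.223] pointing down, gripper open.
Joint ranges: [-179.83, 179.83], [-69.29, 118.12], [-61.27, 80.66], [-181.25, 117.63], [-171.15, -9.14], [-177.46, 177.46]. Speed limits (degrees/s): [159.86, 159.86, 180, 180, 180, 180].

### API

Orientations are given as a 3x3 rotation matrix whose columns are the frame's x, y, z axes.
In Python, from station import r, imaging, models gives the robot as it stands. The module is installed in compiled form; this text tells all that it offers.
- The arm moves only by the tool apply_moves, never from a script. Its argument "moves" is a list of rows, each a list of 2 entries, a list of its own where there are three numbers: the shift along the tool's x, y, z in m, then the turn about the tool's z in degrees. A call has 1 to 5 rows; each row shifts and turns the commanded pose from where the row before left it, along the tool's axes as they then stand; what a row does not reach is not made up. A row lasts 1/12 s, in which the tool goes at most 41.7 mm and 7.16 degrees, less where a joint would pass 70% of its speed; a pose out of reach is approached as far as the arm can. A call is refused whole if a number of a shift passes 0.0417 or a number of a turn 7.16, either way. A call with a gripper value outside its range is refused whole. "hand" is the finger opening in m, from 0 to 0.087, set as the call begins (left out, the last holds). The fingers move at their own pace and stop on an object; the grip force is fixed at half the most. Time passes only in rows, so rows that do not move let the fingers close. It gives the time, the measured TCP pose, the force, the opening and the grip force at its end, in the units of the state.
- r.sense(): the state, without advancing time (a new reading comes with each control period).
- imaging.capture(name): name is "side" or "top" or "wrist"; returns a dict with "frame" (400x640x3 uint8, blue, green, red), "intrinsics" (3x3 intrinsics, pixels), "dist" ([k1, k2, p1, p2, k3] as OpenCV has them; the pictures are not rectified), "eye" and "orientation" of the camera in the world. Camera axes: x right, y down, z forward; pixel columns grow to the right and rows downward; lengths in m; the calibration is good to about 2 mm. A picture is of the moment at which its call begins. There is no depth.
- r.finish_job(): hands the job in; it is judged then, once.
Trained networks look in a picture, given as the dict that the camera call returned (one of the last four; its "shot" number tells which), for a name from the list of things; names that differ only in an ending like _2 or _b are one class to them, and where a whole thing is asked for, a point or a joint stands for the part that bears it (a point fixed in the world has none). Each returns a list of dicts, best first, with "confidence" (0 to 1); they miss things now and then, are a little off and sometimes report something else, mostly with a low value. They report only what shows in the picture. A call takes as long as a camera call.
- models.cut_out(picture, target): "region" (400x640 bool, what is visible of it) and "extent" ([left, top, width, height] as shares, 0 to 1, of the picture: columns of its width, rows of its height, round what is visible of it).
- models.place_of(picture, target): "at" ([column, row] as shares, 0 to 1, of the picture: columns of its width, rows of its height: a listed point, or the origin of a listed thing).
The state is a dict: "time_s": time; "joints": joint angles; "joint_velocities": joint speeds; "effort": joint torques, N m; "tcp_pos": TCP position; "ee_rot": TCP orientation; "wrist_force": force on the tool from outside, world axes, zero at the start; "moment": the same for the moment, N m; "gripper_width": opening from 0.0 (shut) to 1.0 (fully open); "gripper_force": force on a finger pad.
Only numpy, scipy, OpenCV 4.12 (cv2) and the standard library are available. Lean on these libraries where they do the work, as an engineer would, in place of code of your own. Each camera call takes 0.05 s, during which the arm holds its last target. There are 200 camera calls.

## Working session

There is one attempt and no reset: what is moved stays moved. The work goes in short steps, Python scripts to look and compute and a tool call to move; the robot and the scene stay as the last step left them, time stands still between calls to the robot, and variables do not carry over. Pictures are saved under pics/ and viewed, at most 12 in all, crops included, and the job is handed in when it is done.

Besides the shell and the picture viewer there is one more tool, called as name([rows], argument=value, ...), one row to a line, values as JSON. apply_moves: Moves the arm, as the interface text tells. Its arguments: {"type":"object","properties":{"moves":{"type":"array"},"hand":{"type":"number"}},"required":["moves"]}

```bash
mkdir -p pics; cat > h.py <<'E'
import numpy as np, cv2
from station import r, imaging, models
def ray(p, at):
    uv=np.array([[at[0]*640, at[1]*400]],float).reshape(1,1,2)
    n=cv2.undistortPoints(uv,np.array(p["intrinsics"],float),np.array(p["dist"],float)).ravel()
    d=np.array(p["orientation"])@np.array([n[0],n[1],1.]); return np.array(p["eye"],float),d/np.linalg.norm(d)
def proj(p,X):
    R=np.array(p["orientation"]).T; t=-R@np.array(p["eye"])
    return cv2.projectPoints(np.array(X,float).reshape(-1,3),cv2.Rodrigues(R)[0],t,np.array(p["intrinsics"],float),np.array(p["dist"],float))[0].reshape(-1,2)
def tri(rays):
    A=sum(np.eye(3)-np.outer(d,d) for e,d in rays); b=sum((np.eye(3)-np.outer(d,d))@e for e,d in rays)
    X=np.linalg.solve(A,b); return X,[np.linalg.norm(np.cross(X-e,d)) for e,d in rays]
def atz(ry,z):
    e,d=ry; return e+d*(z-e[2])/d[2]
E
python3 - <<'E'
from h import *
np.set_printoptions(precision=4,suppress=True)
s=r.sense(); print(s["tcp_pos"],s["ee_rot"],s["time_s"],r.pinch_z)
P={n:imaging.capture(n) for n in("side","top","wrist")}
for n,p in P.items(): cv2.imwrite(f"pics/{n}0.png",p["frame"]); print(n,p["eye"],np.array(p["orientation"])[:,2])
Z=dict(post=.087,post_mark=.162,post_bracket=.205,rack=0,peg_middle=.22,stand=0,socket_rim=.115,lever_paddle=.13,paddle_top=.151)
for k,z in Z.items():
    rs=[]
    for n,p in P.items():
        q=models.place_of(p,k)
        for c in q[:2]:
            print(k,n,np.array(c["at"])*[640,400],round(c["confidence"],2),atz(ray(p,c["at"]),z))
        if q and q[0]["confidence"]>.4: rs.append(ray(p,q[0]["at"]))
    if len(rs)>1: print("  TRI",k,*tri(rs))
E
```

```text
[ 0.1531 -0.6053  0.2215] [[-0.9695 -0.245  -0.0006]
 [-0.245   0.9695  0.0021]
 [ 0.0001  0.0022 -1.    ]] 0.0 0.0187
side [0.0726 0.6683 0.685 ] [ 0.4515 -0.687  -0.5694]
top [0.4638 0.0013 1.1937] [ 0.0497  0.0035 -0.9988]
wrist [ 0.0798 -0.6245  0.385 ] [ 0.2654  0.0693 -0.9616]
post side [207.168 286.6  ] 0.95 [0.5535 0.3205 0.087 ]
post top [197.312 186.4  ] 0.6 [0.551  0.3183 0.087 ]
  TRI post [0.5523 0.3195 0.0867] [np.float64(0.0016473157317226734), np.float64(0.001647315731722593)]
post_mark side [203.968 256.48 ] 0.73 [0.5514 0.3131 0.162 ]
post_mark side [339.968 149.68 ] 0.69 [ 0.5368 -0.1705  0.162 ]
post_mark top [190.08 184.68] 0.69 [0.5492 0.3154 0.162 ]
  TRI post_mark [0.549  0.3147 0.1645] [np.float64(8.794027556212423e-05), np.float64(8.794027556213038e-05)]
post_bracket side [197.568 239.32 ] 0.73 [0.554  0.3161 0.205 ]
post_bracket side [200.128 256.88 ] 0.68 [0.517  0.3465 0.205 ]
post_bracket top [182.784 181.88 ] 0.51 [0.5522 0.3205 0.205 ]
  TRI post_bracket [0.5513 0.3189 0.2084] [np.float64(0.000727612917486663), np.float64(0.0007276129174869499)]
rack s
[... 776 characters left out ...]
7.68] 0.67 [ 0.5537 -0.2617  0.115 ]
  TRI socket_rim [ 0.5554 -0.26    0.1177] [np.float64(0.0021753387507500053), np.float64(0.002175338750750092)]
lever_paddle side [341.184 149.32 ] 0.83 [ 0.5633 -0.2254  0.13  ]
lever_paddle top [401.216 181.8  ] 0.45 [ 0.567  -0.2196  0.13  ]
  TRI lever_paddle [ 0.5642 -0.2207  0.132 ] [np.float64(0.003055401694281364), np.float64(0.0030554016942815183)]
paddle_top side [339.008 143.92 ] 0.59 [ 0.565  -0.2156  0.151 ]
paddle_top top [407.424 181.8  ] 0.65 [ 0.5652 -0.231   0.151 ]
paddle_top top [214.912 188.2  ] 0.56 [0.542  0.2547 0.151 ]
  TRI paddle_top [ 0.5693 -0.2309  0.143 ] [np.float64(0.003773385890290981), np.float64(0.0037733858902909098)]
```

View pics/side0.png

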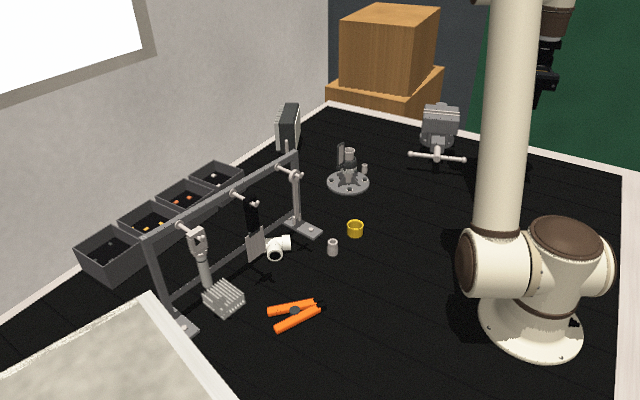

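View pics/top0.png

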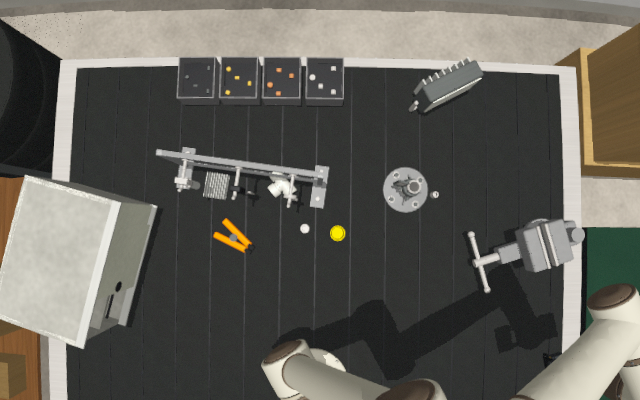

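The side picture shows the post on the near (left) peg at about (200,240)–(207,287). The scraper is on the middle peg and the spanner is on the far one. The stand is at (348,150–185), with its paddle on the rack side at (340,150). The top picture agrees: post at (183,182), stand at (410,188). I'll move to a point in front of the post.

apply_moves([
  [[0,0,-0.026],6.93],
  [[0,0,-0.026],6.93],
  [[0,0,-0.026],6.93],
  [[-0.0069,0.0321,0],0],
  [[-0.0069,0.0321,0],0],
], hand=0.087)

```text
time_s: 1.92
tcp_pos: [0.1746, -0.5445, 0.3017]
ee_rot: [[-0.993, 0.117, 0.002], [0.117, 0.993, -0.003], [-0.002, -0.003, -1.0]]
wrist_force: [0.8, 0.5, -0.1]
gripper_width: 0.998
gripper_force: 0.0
```

apply_moves([
  [[-0.0069,0.0321,0],0],
  [[-0.0069,0.0321,0],0],
  [[-0.0069,0.0321,0],0],
  [[-0.0069,0.0321,0],0],
  [[-0.0069,0.0321,0],0],
])

```text
time_s: 2.33
tcp_pos: [0.2272, -0.3867, 0.3007]
ee_rot: [[-0.993, 0.115, 0.0], [0.115, 0.993, -0.0], [-0.0, -0.0, -1.0]]
wrist_force: [1.2, -0.5, -0.5]
gripper_width: 1.0
gripper_force: 0.0
```

apply_moves([
  [[-0.0069,0.0321,0],0],
  [[-0.0069,0.0321,0],0],
  [[-0.0069,0.0321,0],0],
  [[-0.0069,0.0321,0],0],
  [[-0.0069,0.0321,0],0],
])

```text
time_s: 2.75
tcp_pos: [0.2798, -0.2313, 0.3008]
ee_rot: [[-0.993, 0.115, 0.001], [0.115, 0.993, -0.0], [-0.001, -0.0, -1.0]]
wrist_force: [0.5, 0.5, 0.9]
gripper_width: 1.001
gripper_force: 0.0
```

apply_moves([
  [[-0.0069,0.0321,0],0],
  [[-0.0069,0.0321,0],0],
  [[-0.0069,0.0321,0],0],
  [[-0.0069,0.0321,0],0],
  [[-0.0069,0.0321,0],0],
])

```text
time_s: 3.17
tcp_pos: [0.3325, -0.0757, 0.3011]
ee_rot: [[-0.993, 0.115, 0.002], [0.115, 0.993, 0.0], [-0.002, 0.001, -1.0]]
wrist_force: [0.6, 0.0, 0.3]
gripper_width: 0.999
gripper_force: 0.0
```

apply_moves([
  [[-0.0069,0.0321,0],0],
  [[-0.0069,0.0321,0],0],
  [[-0.0069,0.0321,0],0],
  [[-0.0069,0.0321,0],0],
  [[-0.0069,0.0321,0],0],
])

```text
time_s: 3.58
tcp_pos: [0.3852, 0.0799, 0.301]
ee_rot: [[-0.993, 0.114, 0.001], [0.114, 0.993, 0.001], [-0.001, 0.001, -1.0]]
wrist_force: [-0.1, -0.3, -0.1]
gripper_width: 0.997
gripper_force: 0.0
```

apply_moves([
  [[-0.0069,0.0321,0],0],
  [[-0.0069,0.0321,0],0],
  [[-0.0069,0.0321,0],0],
  [[-0.0069,0.0321,0],0],
  [[-0.0069,0.0321,0],0],
])

```text
time_s: 4.0
tcp_pos: [0.4381, 0.2353, 0.3007]
ee_rot: [[-0.993, 0.114, 0.0], [0.114, 0.993, 0.0], [-0.0, 0.0, -1.0]]
wrist_force: [-0.2, 0.8, 0.2]
gripper_width: 1.003
gripper_force: 0.0
```

apply_moves([
  [[-0.0069,0.0321,0],0],
  [[-0.0069,0.0321,0],0],
  [[-0.0069,0.0221,0],0],
  [[0,0,0],0],
  [[0,0,0],0],
])

```text
time_s: 4.42
tcp_pos: [0.4684, 0.3179, 0.2996]
ee_rot: [[-0.993, 0.114, -0.001], [0.114, 0.993, -0.001], [0.001, -0.001, -1.0]]
wrist_force: [-0.6, -0.5, -0.2]
gripper_width: 1.003
gripper_force: 0.0
```

```bash
python3 - <<'E'
from h import *
np.set_printoptions(precision=4,suppress=True)
s=r.sense(); print(s["tcp_pos"],s["time_s"])
P={n:imaging.capture(n) for n in("wrist","top","side")}
for n in("wrist",): cv2.imwrite(f"pics/{n}1.png",P[n]["frame"])
Z=dict(post=.087,post_mark=.162,post_bracket=.205,peg_middle=.22,socket_rim=.115,paddle_top=.151)
for k,z in Z.items():
    rs=[]
    for n,p in P.items():
        q=models.place_of(p,k)
        for c in q[:2]:
            print(k,n,np.array(c["at"])*[640,400],round(c["confidence"],2),atz(ray(p,c["at"]),z))
        if q and q[0]["confidence"]>.4: rs.append(ray(p,q[0]["at"]))
    if len(rs)>1: print("  TRI",k,*tri(rs))
E
```

```text
[0.4684 0.3179 0.2996] 4.4167
post wrist [327.68 246.48] 0.6 [0.5564 0.3166 0.087 ]
post top [196.672 187.68 ] 0.59 [0.5475 0.32   0.087 ]
post side [207.808 288.2  ] 0.79 [0.5495 0.3229 0.087 ]
post side [357.504 232.68 ] 0.43 [0.3797 0.025  0.087 ]
  TRI post [0.5513 0.3195 0.0871] [np.float64(0.005465959989569182), np.float64(0.003812705065991117), np.float64(0.003029073179092271)]
post_mark wrist [329.984 274.88 ] 0.72 [0.5573 0.3174 0.162 ]
post_mark top [189.888 182.4  ] 0.75 [0.5549 0.3161 0.162 ]
post_mark side [199.488 258.32 ] 0.66 [0.555 0.321 0.162]
  TRI post_mark [0.5571 0.3178 0.1594] [np.float64(0.0015506817980822155), np.float64(0.002093863690674411), np.float64(0.0014477855012331579)]
post_bracket wrist [331.008 292.4  ] 0.94 [0.5525 0.3177 0.205 ]
post_bracket top [187.712 183.   ] 0.48 [0.5496 0.3083 0.205 ]
post_bracket top [183.296 180.68 ] 0.44 [0.5551 0.3193 0.205 ]
post_bracket side [196.608 239.2  ] 0.88 [0.5557 0.3168 0.205 ]
  TRI post_bracket [0.5534 0.3145 0.2027] [np.float64(0.0031598248904164284), np.float64(0.006272498903285816), np.float64(0.0038504359044746936)]
peg_middle wrist [330.688 274.12 ] 0.25 [0.5251 0.3198 0.22  ]
peg_middle top [233.984 189.8  ] 0.77 [0.5336 0.1924 0.22  ]
peg_middle side [245.696 203.68 ] 0.61 [0.5353 0.2027 0.22  ]
  TRI peg_middle [0.537  0.1958 0.2147] [np.float64(0.0037512354318264348), np.float64(0.003751235431826377)]
socket_rim top [414.72 188.92] 0.92 [ 0.5504 -0.2583  0.115 ]
socket_rim side [347.008 148.68 ] 0.79 [ 0.564  -0.2614  0.115 ]
  TRI socket_rim [ 0.5544 -0.2543  0.1212] [np.float64(0.005155665052783972), np.float64(0.005155665052784027)]
paddle_top top [405.312 180.   ] 0.54 [ 0.5697 -0.2256  0.151 ]
paddle_top side [339.968 145.68 ] 0.62 [ 0.5577 -0.208   0.151 ]
paddle_top side [223.68 301.  ] 0.3 [0.4554 0.3665 0.151 ]
  TRI paddle_top [ 0.5703 -0.2289  0.138 ] [np.float64(0.0008576040120396876), np.float64(0.0008576040120397169)]
```

View pics/wrist1.png

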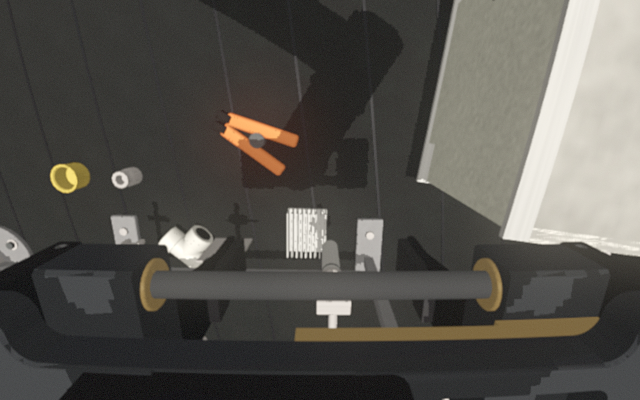

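The wrist view shows the bracket, seen from above, at about (333,308), centred between the fingers and square to them, with the peg running down to (333,320). Next I move over it, go down and close.

apply_moves([
  [[-0.0282,0.0032,0],0],
  [[-0.0282,0.0032,0],0],
  [[-0.0282,0.0032,0],0],
  [[0,0,0.025],0],
  [[0,0,0.025],0],
])

```text
time_s: 5.88
tcp_pos: [0.5556, 0.3172, 0.2505]
ee_rot: [[-0.993, 0.117, 0.003], [0.117, 0.993, 0.002], [-0.002, 0.002, -1.0]]
wrist_force: [0.3, -0.2, -1.7]
gripper_width: 0.998
gripper_force: 0.0
```

apply_moves([
  [[0,0,0.025],0],
  [[0,0,0.025],0],
  [[0,0,0.017],0],
  [[0,0,0],0],
  [[0,0,0],0],
])

```text
time_s: 6.3
tcp_pos: [0.5534, 0.3166, 0.183]
ee_rot: [[-0.993, 0.115, -0.001], [0.115, 0.993, -0.002], [0.001, -0.002, -1.0]]
wrist_force: [0.0, -0.7, 0.4]
gripper_width: 0.998
gripper_force: 0.0
```

```bash
python3 - <<'E'
from h import *
np.set_printoptions(precision=4,suppress=True)
s=r.sense(); print(s["tcp_pos"],s["time_s"],s["wrist_force"])
P={n:imaging.capture(n) for n in("side","wrist")}
cv2.imwrite("pics/g1.png",np.hstack([cv2.resize(P["side"]["frame"][190:340,130:290],(480,450)),P["wrist"]["frame"][200:400,180:480][:, :]]) if 0 else cv2.resize(P["side"]["frame"][190:340,110:310],(800,600),interpolation=cv2.INTER_CUBIC))
for k,z in dict(post_mark=.162,post_bracket=.205).items():
    for n,p in P.items():
        for c in models.place_of(p,k)[:2]: print(k,n,np.array(c["at"])*[640,400],round(c["confidence"],2),atz(ray(p,c["at"]),z))
E
```

```text
[0.5534 0.3166 0.183 ] 6.3 [ 0.0039 -0.7486  0.4111]
post_mark side [201.728 256.12 ] 0.78 [0.5557 0.3146 0.162 ]
post_mark wrist [321.088 239.   ] 0.98 [0.5541 0.3171 0.162 ]
post_bracket side [195.2  236.92] 0.93 [0.5625 0.3137 0.205 ]
post_bracket wrist [320.512 270.   ] 0.77 [0.5536 0.3168 0.205 ]
```

View pics/g1.png

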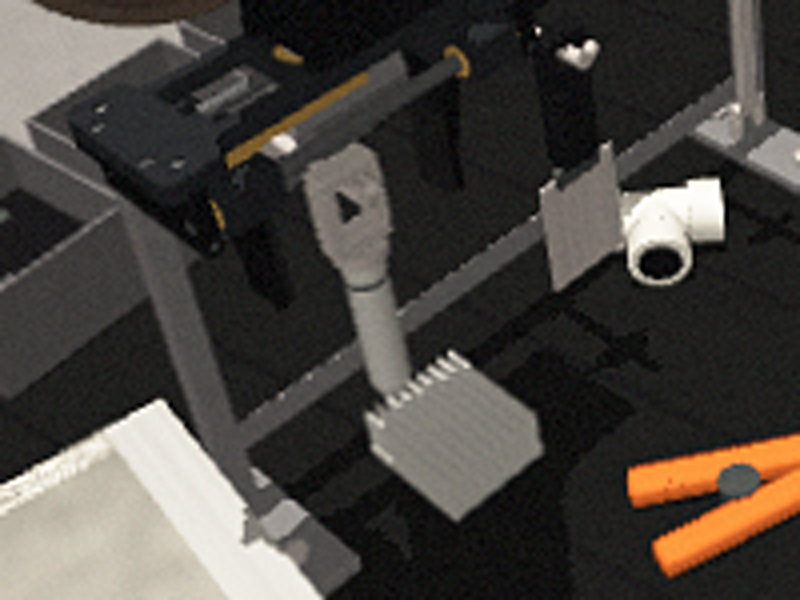

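The crop shows the fingers either side of the bracket at (345,210), with the dark ring on the post at (365,283). I close and lift 16 mm.

apply_moves([
  [[0,0,0],0],
  [[0,0,0],0],
  [[0,0,0],0],
  [[0,0,0],0],
  [[0,0,0],0],
], hand=0.0)

```text
time_s: 7.02
tcp_pos: [0.5535, 0.3169, 0.1835]
ee_rot: [[-0.993, 0.115, -0.0], [0.115, 0.993, -0.0], [0.0, -0.0, -1.0]]
wrist_force: [0.6, -0.3, 0.1]
gripper_width: 0.707
gripper_force: 0.0
```

apply_moves([
  [[0,0,0],0],
  [[0,0,0],0],
  [[0,0,-0.005],0],
  [[0,0,-0.006],0],
  [[0,0,-0.005],0],
])

```text
time_s: 7.43
tcp_pos: [0.5537, 0.3172, 0.2003]
ee_rot: [[-0.993, 0.115, 0.001], [0.115, 0.993, 0.001], [-0.0, 0.001, -1.0]]
wrist_force: [0.4, 1.2, -2.6]
gripper_width: 0.336
gripper_force: 30.0
```

```bash
cat > m.py <<'E'
from h import *
np.set_printoptions(precision=4,suppress=True)
import sys
s=r.sense(); print(s["tcp_pos"],s["time_s"],s["wrist_force"],s["moment"],s["gripper_force"])
P={n:imaging.capture(n) for n in("side","wrist","top")}
for k in sys.argv[1:]:
    rs=[]
    for n,p in P.items():
        q=models.place_of(p,k)
        if q and q[0]["confidence"]>.45: rs.append(ray(p,q[0]["at"])); print(k,n,np.array(q[0]["at"])*[640,400],round(q[0]["confidence"],2))
    if len(rs)>1: print("  TRI",k,*tri(rs))
    if len(rs)>2: print("  TRI side+wrist",*tri(rs[:2]))
E
python3 m.py post post_mark post_bracket
```

```text
[0.5537 0.3172 0.2003] 7.4333 [ 0.393   1.2404 -2.5542] [ 0.2795 -0.0242 -0.0138] 29.98534911777824
post side [206.08 284.2 ] 0.65
post wrist [322.816 205.28 ] 0.65
  TRI post [0.557  0.3189 0.0902] [np.float64(0.00019324673231597254), np.float64(0.00019324673231593548)]
post_mark side [203.008 257.2  ] 0.71
post_mark wrist [322.624 231.08 ] 0.6
post_mark top [245.824 192.4  ] 0.54
  TRI post_mark [0.5728 0.2609 0.0943] [np.float64(0.03622986850235506), np.float64(0.05557864699913887), np.float64(0.08269794745457303)]
  TRI side+wrist [0.5529 0.3169 0.1629] [np.float64(0.002147178431335763), np.float64(0.0021471784313357987)]
post_bracket side [196.672 238.08 ] 0.61
post_bracket wrist [320.   255.68] 0.64
  TRI post_bracket [0.5522 0.3174 0.2095] [np.float64(0.0010775248855089143), np.float64(0.0010775248855087595)]
```

The fingers only closed near the end of the lift, so the grip is about 13 mm too high on the bracket. I'll set the post back on the peg and re-grip lower.

apply_moves([
  [[0,0,0.003],0],
  [[0,0,0],0],
])

```text
time_s: 8.2
tcp_pos: [0.5537, 0.3169, 0.1988]
ee_rot: [[-0.993, 0.114, 0.002], [0.114, 0.993, 0.0], [-0.002, 0.0, -1.0]]
wrist_force: [-2.0, -1.3, 5.5]
gripper_width: 0.34
gripper_force: 30.0
```

apply_moves([
  [[0,0,0],0],
  [[0,0,0],0],
  [[0,0,0.005],0],
  [[0,0,0.005],0],
  [[0,0,0.005],0],
], hand=0.05)

```text
time_s: 8.62
tcp_pos: [0.5534, 0.3168, 0.1807]
ee_rot: [[-0.993, 0.115, -0.0], [0.115, 0.993, -0.0], [0.0, -0.0, -1.0]]
wrist_force: [0.1, -0.3, 0.1]
gripper_width: 0.556
gripper_force: 0.0
```

apply_moves([
  [[0,0,0],0],
  [[0,0,0],0],
  [[0,0,0],0],
  [[0,0,0],0],
  [[0,0,0],0],
])

```text
time_s: 9.03
tcp_pos: [0.5537, 0.317, 0.1818]
ee_rot: [[-0.993, 0.115, 0.0], [0.115, 0.993, 0.0], [-0.0, 0.0, -1.0]]
wrist_force: [1.0, 0.2, 0.2]
gripper_width: 0.573
gripper_force: 0.0
```

apply_moves([
  [[0,0,0],0],
  [[0,0,0],0],
  [[0,0,0],0],
  [[0,0,0],0],
  [[0,0,0],0],
], hand=0.0)

```text
time_s: 9.45
tcp_pos: [0.5535, 0.3168, 0.1816]
ee_rot: [[-0.993, 0.115, 0.0], [0.115, 0.993, -0.0], [-0.0, -0.0, -1.0]]
wrist_force: [-0.3, -0.9, 0.9]
gripper_width: 0.342
gripper_force: 30.0
```

apply_moves([
  [[0,0,0],0],
  [[0,0,0],0],
  [[0,0,0],0],
  [[0,0,0],0],
  [[0,0,0],0],
])

```text
time_s: 9.87
tcp_pos: [0.5535, 0.3168, 0.1817]
ee_rot: [[-0.993, 0.115, 0.0], [0.115, 0.993, -0.0], [-0.0, -0.0, -1.0]]
wrist_force: [0.3, -0.8, 1.0]
gripper_width: 0.345
gripper_force: 30.0
```

apply_moves([
  [[0,0,-0.005],0],
  [[0,0,-0.006],0],
  [[0,0,-0.005],0],
  [[0,0,0],0],
  [[0,0,0],0],
])

```text
time_s: 10.28
tcp_pos: [0.5536, 0.3171, 0.1979]
ee_rot: [[-0.993, 0.115, 0.0], [0.115, 0.993, 0.001], [-0.0, 0.001, -1.0]]
wrist_force: [0.5, -0.0, -3.2]
gripper_width: 0.34
gripper_force: 30.0
```

```bash
python3 m.py post post_mark post_bracket
```

```text
[0.5536 0.3171 0.1979] 10.2833 [ 0.484  -0.0131 -3.1502] [-0.0374 -0.016  -0.0048] 29.98466145247221
post side [207.616 278.4  ] 0.67
post wrist [320.384 211.08 ] 0.89
  TRI post [0.555  0.3153 0.1043] [np.float64(0.0011563211775018824), np.float64(0.0011563211775017725)]
post_mark side [199.296 249.4  ] 0.66
post_mark wrist [322.304 243.12 ] 0.73
  TRI post_mark [0.5534 0.3177 0.1823] [np.float64(0.00023111713770832776), np.float64(0.00023111713770838363)]
post_bracket side [195.712 233.48 ] 0.66
post_bracket wrist [320.512 271.32 ] 0.67
  TRI post_bracket [0.5535 0.3168 0.2191] [np.float64(0.0005451690832464172), np.float64(0.0005451690832464372)]
```

apply_moves([
  [[0.01,0,0],0],
  [[0.02,0,0],0],
  [[0.025,0,0],0],
  [[0.025,0,0],0],
  [[0.02,0,0],0],
])

```text
time_s: 11.3
tcp_pos: [0.452, 0.3281, 0.1975]
ee_rot: [[-0.993, 0.115, -0.001], [0.115, 0.993, -0.0], [0.001, -0.0, -1.0]]
wrist_force: [-0.2, -0.1, -1.6]
gripper_width: 0.346
gripper_force: 30.0
```

apply_moves([
  [[0,-0.01,-0.008],0],
  [[0,-0.02,-0.015],0],
  [[0,-0.0288,-0.015],0],
  [[0,-0.0288,-0.015],0],
  [[0,-0.0288,-0.014],0],
])

```text
time_s: 11.72
tcp_pos: [0.4401, 0.2115, 0.2657]
ee_rot: [[-0.994, 0.114, 0.001], [0.114, 0.994, 0.0], [-0.001, 0.0, -1.0]]
wrist_force: [0.5, 0.1, -2.7]
gripper_width: 0.346
gripper_force: 30.0
```

apply_moves([
  [[0,-0.0288,0],0],
  [[0,-0.0288,0],0],
  [[0,-0.0288,0],0],
  [[0,-0.0288,0],0],
  [[0,-0.0288,0],0],
])

```text
time_s: 12.13
tcp_pos: [0.4234, 0.0681, 0.2651]
ee_rot: [[-0.993, 0.114, 0.001], [0.114, 0.993, 0.001], [-0.001, 0.001, -1.0]]
wrist_force: [-0.1, -0.3, -2.2]
gripper_width: 0.341
gripper_force: 30.0
```

apply_moves([
  [[-0.0113,-0.0288,0],0],
  [[-0.0113,-0.0288,0],0],
  [[-0.0113,-0.0288,0],0],
  [[-0.0113,-0.0288,0],0],
  [[-0.0113,-0.0288,0],0],
])

```text
time_s: 12.55
tcp_pos: [0.4635, -0.0814, 0.2652]
ee_rot: [[-0.993, 0.115, 0.001], [0.115, 0.993, 0.0], [-0.001, 0.0, -1.0]]
wrist_force: [0.4, 1.2, -3.3]
gripper_width: 0.343
gripper_force: 30.0
```

apply_moves([
  [[-0.0113,-0.0288,0],0],
  [[-0.0113,-0.0288,0],0],
  [[-0.0113,-0.0288,0],0],
  [[-0.0113,-0.0288,0],0],
  [[-0.0113,-0.0288,0],0],
])

```text
time_s: 12.97
tcp_pos: [0.5032, -0.2309, 0.265]
ee_rot: [[-0.993, 0.115, 0.001], [0.115, 0.993, -0.0], [-0.001, 0.0, -1.0]]
wrist_force: [1.1, -0.6, -1.6]
gripper_width: 0.342
gripper_force: 30.0
```

apply_moves([
  [[0,0,0],-6.6],
  [[0,0,0],-6.6],
  [[0,0,0],-6.6],
  [[0,0,0],-6.6],
  [[0,0,0],-6.6],
])

```text
time_s: 13.38
tcp_pos: [0.503, -0.2295, 0.2648]
ee_rot: [[-0.893, -0.45, 0.0], [-0.45, 0.893, 0.0], [-0.0, 0.0, -1.0]]
wrist_force: [-1.1, 0.1, -3.1]
gripper_width: 0.343
gripper_force: 30.0
```

apply_moves([
  [[0,0,0],-6.6],
  [[0,0,0],-6.6],
  [[0,0,0],0],
])

```text
time_s: 13.63
tcp_pos: [0.5031, -0.2293, 0.2649]
ee_rot: [[-0.769, -0.639, 0.0], [-0.639, 0.769, -0.0], [-0.0, -0.0, -1.0]]
wrist_force: [0.3, -0.3, -2.4]
gripper_width: 0.344
gripper_force: 30.0
```

```bash
cat > k.py <<'E'
from h import *
np.set_printoptions(precision=4,suppress=True)
s=r.sense(); print(s["tcp_pos"],np.array(s["ee_rot"])[:2,1],s["time_s"])
import sys
tag=sys.argv[1]
acc={}
for rep in range(3):
    for n in("side","wrist","top"):
        p=imaging.capture(n)
        for k,z in dict(stand=0,socket_rim=.115,lever_paddle=.13,paddle_top=.151,post=s["tcp_pos"][2]-.0947,post_mark=s["tcp_pos"][2]-.0197).items():
            for c in models.place_of(p,k)[:1]: 
                if c["confidence"]>.45: acc.setdefault((k,n),[]).append((np.array(c["at"])*[640,400],atz(ray(p,c["at"]),z),ray(p,c["at"])))
        if rep==0 and n!="top": cv2.imwrite(f"pics/{tag}_{n}.png",p["frame"])
        if rep==0: np.savez(f"pics/{tag}_{n}.npz",**{a:np.array(b) for a,b in p.items()})
for k in ("stand","socket_rim","lever_paddle","paddle_top","post","post_mark"):
    R=[]
    for (a,n),v in acc.items():
        if a==k: print(k,n,len(v),np.mean([x[0] for x in v],0),np.mean([x[1] for x in v],0),np.std([x[1] for x in v],0)[:2]); R+=[x[2] for x in v]
    if len(R)>1: X,e=tri(R); print("   TRI",X,np.round(e,4))
E
python3 k.py s1
```

```text
[ 0.5031 -0.2293  0.2649] [-0.6389  0.7693] 13.6333
stand side 3 [345.1093 184.4667] [ 0.5601 -0.2488  0.    ] [0.0034 0.0049]
stand wrist 3 [283.0933 190.64  ] [ 0.5562 -0.2548  0.    ] [0.0011 0.0014]
   TRI [ 0.5598 -0.2537 -0.0038] [0.0013 0.0063 0.0042 0.0049 0.002  0.0017]
socket_rim side 3 [349.0133 150.6667] [ 0.5535 -0.254   0.115 ] [0.0093 0.0078]
socket_rim wrist 3 [263.3813 216.8533] [ 0.5624 -0.2596  0.115 ] [0.0011 0.0008]
   TRI [ 0.5601 -0.2603  0.1118] [0.0059 0.0116 0.0054 0.0046 0.003  0.0029]
lever_paddle side 3 [340.6293 148.5333] [ 0.5669 -0.2287  0.13  ] [0.0046 0.0077]
lever_paddle wrist 3 [289.0027 244.3067] [ 0.5639 -0.2219  0.13  ] [0.002  0.0024]
   TRI [ 0.5629 -0.2224  0.1338] [0.0062 0.0022 0.0034 0.0033 0.0031 0.0026]
paddle_top side 3 [337.984  145.6933] [ 0.5623 -0.2052  0.151 ] [0.0024 0.0039]
paddle_top wrist 3 [287.0613 252.7467] [ 0.5637 -0.2218  0.151 ] [0.002  0.0007]
   TRI [ 0.569  -0.2195  0.1419] [0.0036 0.002  0.0017 0.0012 0.0039 0.0009]
post side 2 [359.552 141.32 ] [ 0.5073 -0.2248  0.1702] [0.0014 0.0046]
post wrist 3 [320.1493 211.5067] [ 0.5061 -0.2275  0.1702] [0.0017 0.0008]
   TRI [ 0.5072 -0.227   0.1688] [0.0026 0.0025 0.002  0.0022 0.0017]
post_mark side 3 [364.5653 114.3733] [ 0.5018 -0.2354  0.2452] [0.0039 0.005 ]
post_mark wrist 3 [319.9787 241.68  ] [ 0.5039 -0.2294  0.2452] [0.0004 0.0006]
   TRI [ 0.5013 -0.2306  0.2479] [0.003  0.0028 0.0085 0.0021 0.0021 0.0012]
```

View pics/s1_wrist.png

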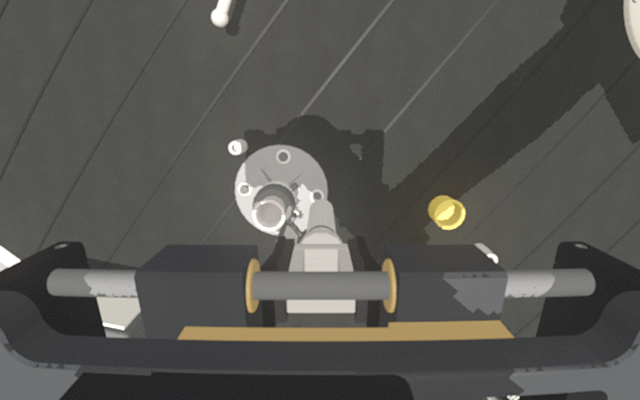

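The wrist view shows the rim at (270,212) on the flange centred near (281,190), and the post's foot at (321,212). I need the tube axis more precisely, so I'll overlay candidate circles on enlarged crops.

```bash
python3 - <<'E'
from h import *
t=np.linspace(0,2*np.pi,200)
def circ(c,R,z): return np.c_[c[0]+R*np.cos(t),c[1]+R*np.sin(t),np.full_like(t,z)]
out=[]
for n,(x0,y0,w,h,s) in dict(s1_wrist=(225,135,130,98,6),s1_side=(315,125,60,75,6)).items():
    p=dict(np.load(f"pics/{n}.npz")); im=p["frame"]
    cr=cv2.resize(im[y0:y0+h,x0:x0+w],None,fx=s,fy=s,interpolation=cv2.INTER_CUBIC)
    if n=="s1_wrist":
      for c,col in(((.556,-.2565),(0,255,0)),((.561,-.2595),(0,0,255))):
        for R,z in((.0175,.115),(.0145,.115),(.065,0.006)):
            q=(proj(p,circ(c,R,z))-[x0-.5,y0-.5])*s
            cv2.polylines(cr,[q.astype(int).reshape(-1,1,2)],True,col,1)
    cv2.imwrite(f"pics/{n}_c.png",cr)
E
```

```text
(no output)
```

View pics/s1_wrist_c.png

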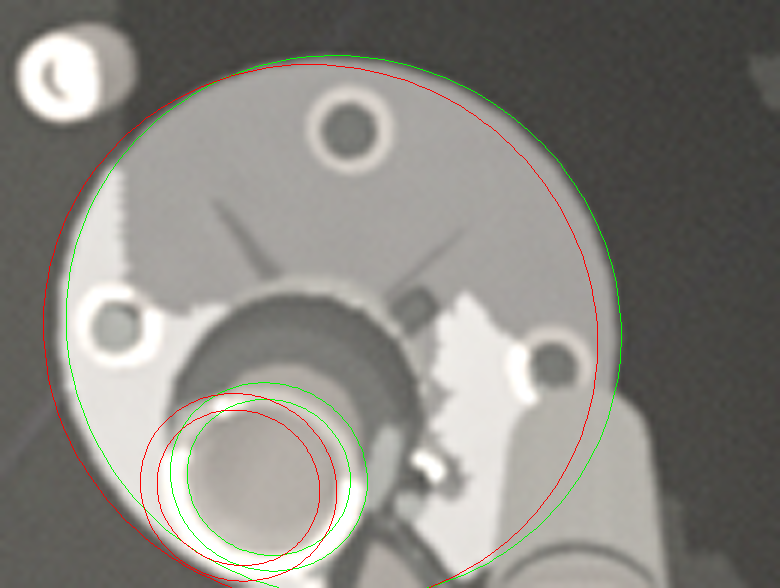

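Green, centred at (0.556,−0.2565), fits the flange and rim to within about 1 mm; shifting it slightly left gives (0.5567,−0.2569). Next I overlay the paddle angle and the post pose.

```bash
python3 - <<'E'
from h import *
t=np.linspace(0,2*np.pi,200)
def circ(c,R,z): return np.c_[c[0]+R*np.cos(t),c[1]+R*np.sin(t),np.full_like(t,z)]
p=dict(np.load("pics/s1_wrist.npz")); x0,y0,w,h,s=255,185,100,75,8
cr=cv2.resize(p["frame"][y0:y0+h,x0:x0+w],None,fx=s,fy=s,interpolation=cv2.INTER_CUBIC)
cr=cv2.convertScaleAbs(cr,alpha=1.3,beta=20)
def dr(X,col): cv2.polylines(cr,[((proj(p,X)-[x0-.5,y0-.5])*s).astype(int).reshape(-1,1,2)],True,col,1)
c=np.array([.5567,-.2569])
dr(circ(c,.0175,.115),(0,255,0))
for a,col in((.1,(255,0,0)),(.25,(0,255,255)),(.4,(0,0,255))):
    u=np.array([np.sin(a),np.cos(a)]); v=np.array([u[1],-u[0]])*.003
    dr([[*(c+u*.0195+v),.151],[*(c+u*.05+v),.151],[*(c+u*.05-v),.151],[*(c+u*.0195-v),.151]],col)
b=(.5031,-.2293)
for z,R in((.1702,.0065),(.1782,.01),(.2437,.01),(.2467,.01)): dr(circ(b,R,z),(255,0,255))
cv2.imwrite("pics/ov.png",cr)
E
```

```text
(no output)
```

View pics/ov.png

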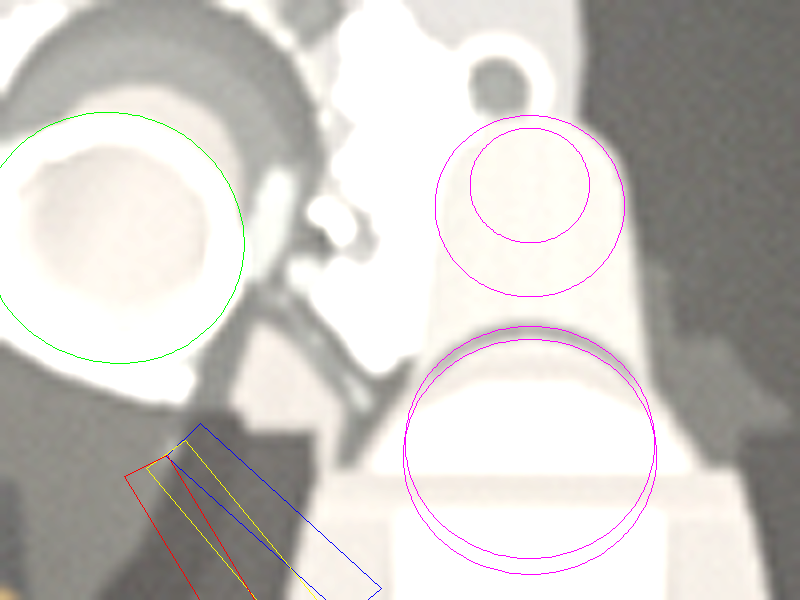

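The post overlay (magenta) matches both the foot outline and the ring, so the post is upright in the hand at the expected height. The finger hides the paddle here, so I'll check its angle in the first top and side pictures.

```bash
python3 - <<'E'
from h import *
out=[]
c=np.array([.5567,-.2569])
for n,f,(x0,y0,w,h) in(("s1_side","side0",(325,130,50,60)),("s1_top","top0",(385,165,50,60))):
    p=dict(np.load(f"pics/{n}.npz")); s=8
    im=cv2.imread(f"pics/{f}.png")[y0:y0+h,x0:x0+w]
    cr=cv2.resize(im,None,fx=s,fy=s,interpolation=cv2.INTER_CUBIC)
    for a,col in((.0,(255,0,0)),(.2,(0,255,255)),(.4,(0,0,255))):
        u=np.array([np.sin(a),np.cos(a)])
        X=[[*(c+u*.0195),.151],[*(c+u*.05),.151],[*(c+u*.05),.12],[*(c+u*.0195),.12]]
        cv2.polylines(cr,[((proj(p,X)-[x0-.5,y0-.5])*s).astype(int).reshape(-1,1,2)],True,col,1)
    out.append(cr)
cv2.imwrite("pics/pad.png",np.hstack(out))
E
```

```text
(no output)
```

View pics/pad.png

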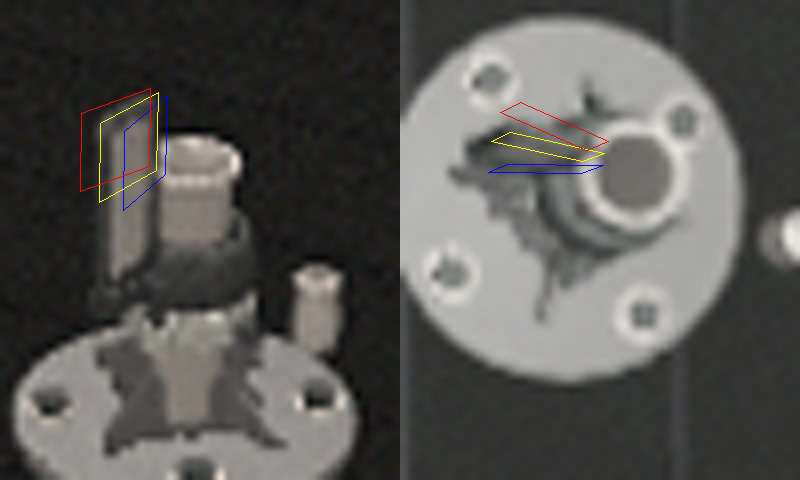

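Both crops put the paddle at about 0.2 rad clockwise from world +y (yellow outline). I turn the hand 6° further behind it and move over the socket.

apply_moves([
  [[-0.0079,-0.0185,0],0],
  [[-0.0079,-0.0185,0],0],
  [[-0.0078,-0.0185,0],0],
  [[0,0,0],-6],
  [[0,0,0],0],
])

```text
time_s: 17.2
tcp_pos: [0.5576, -0.2574, 0.2636]
ee_rot: [[-0.699, -0.716, -0.001], [-0.716, 0.699, 0.0], [0.001, 0.001, -1.0]]
wrist_force: [-0.3, -0.1, -2.9]
gripper_width: 0.344
gripper_force: 30.0
```

apply_moves([
  [[0,0,0.015],0],
  [[0,0,0.015],0],
  [[0,0,0.015],0],
  [[0,0,0],0],
  [[0,0,0],0],
])

```text
time_s: 17.62
tcp_pos: [0.5563, -0.257, 0.2192]
ee_rot: [[-0.7, -0.714, -0.002], [-0.714, 0.7, 0.0], [0.001, 0.001, -1.0]]
wrist_force: [0.5, -0.2, -1.7]
gripper_width: 0.341
gripper_force: 30.0
```

```bash
python3 k.py s2 | grep -E "^\[|post|socket_rim|TRI"; python3 - <<'E'
from h import *
p=dict(np.load("pics/s2_wrist.npz")); t=np.linspace(0,2*np.pi,200)
from station import r
s=r.sense(); b=s["tcp_pos"]
x0,y0,w,h,S=245,150,150,112,5
cr=cv2.resize(p["frame"][y0:y0+h,x0:x0+w],None,fx=S,fy=S,interpolation=cv2.INTER_CUBIC)
def dr(c,R,z,col): cv2.polylines(cr,[((proj(p,np.c_[c[0]+R*np.cos(t),c[1]+R*np.sin(t),np.full_like(t,z)])-[x0-.5,y0-.5])*S).astype(int).reshape(-1,1,2)],True,col,1)
dr((.5567,-.2569),.0175,.115,(0,255,0)); dr((.5567,-.2569),.065,.006,(0,255,0))
for z in(b[2]-.0867,b[2]-.0212): dr(b,.01,z,(255,0,255))
cv2.imwrite("pics/ov2.png",cr)
E
```

```text
[ 0.5563 -0.257   0.2192] [-0.7137  0.7005] 17.6167
   TRI [ 0.56   -0.2561 -0.0071] [0.0014 0.0078 0.0018 0.002  0.0011 0.0022 0.0058 0.0051 0.0069]
socket_rim side 3 [348.5867 149.9333] [ 0.5565 -0.2572  0.115 ] [0.0022 0.003 ]
socket_rim wrist 3 [318.2293 205.4267] [ 0.5591 -0.258   0.115 ] [0.0011 0.0011]
socket_rim top 2 [359.744 208.9  ] [ 0.4965 -0.1158  0.115 ] [0.0625 0.139 ]
   TRI [ 0.5297 -0.2027  0.1474] [0.0027 0.0024 0.005  0.0669 0.0638 0.0653 0.2443 0.0502]
   TRI [ 0.5658 -0.2208  0.1309] [0.0028 0.0028 0.0037 0.0022 0.0019 0.0031 0.0054 0.0049]
   TRI [ 0.5779 -0.2025  0.0849] [0.0607 0.0524 0.1934 0.0024 0.0084 0.0058 0.0679 0.0394]
post side 3 [348.608  149.2267] [ 0.5504 -0.2455  0.1245] [0.0042 0.0094]
post wrist 3 [320.8107 210.1333] [ 0.5585 -0.2552  0.1245] [0.0004 0.0005]
post top 1 [415.424 185.6  ] [ 0.5583 -0.2579  0.1245] [0. 0.]
   TRI [ 0.5579 -0.2557  0.1189] [0.0059 0.0063 0.006  0.0019 0.0032 0.002  0.0036]
post_mark side 3 [350.528  123.9067] [ 0.5508 -0.2528  0.1995] [0.0042 0.0046]
post_mark wrist 3 [321.088  243.5867] [ 0.5582 -0.2553  0.1995] [0.0007 0.0005]
   TRI [ 0.5556 -0.2561  0.1984] [0.0038 0.0042 0.0078 0.0038 0.003  0.0023]
```

View pics/ov2.png

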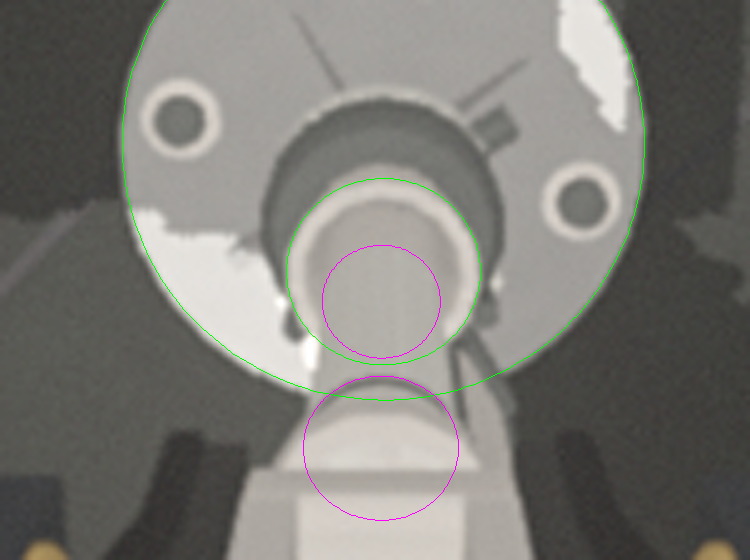

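The overlay is on target: the rim (green) and the post (magenta) are both centred near column 382. Going down.

apply_moves([
  [[0,0,0.006],0],
  [[0,0,0.006],0],
  [[0,0,0.006],0],
  [[0,0,0.006],0],
  [[0,0,0],0],
])

```text
time_s: 21.18
tcp_pos: [0.556, -0.2567, 0.1933]
ee_rot: [[-0.7, -0.714, -0.003], [-0.714, 0.7, 0.001], [0.002, 0.003, -1.0]]
wrist_force: [-0.6, 0.7, -2.8]
gripper_width: 0.342
gripper_force: 30.0
```

```bash
python3 -c "
from h import *
s=r.sense(); print(s['tcp_pos'],s['wrist_force'],s['moment'])"
```

```text
[ 0.55604107 -0.25672379  0.19332574] [-0.6258474   0.66116898 -2.76592602] [0.00885751 0.07180481 0.0399638 ]
```

apply_moves([
  [[0,0,0.007],0],
  [[0,0,0.007],0],
  [[0,0,0.007],0],
  [[0,0,0.007],0],
  [[0,0,0],0],
])

```text
time_s: 21.6
tcp_pos: [0.5563, -0.2568, 0.1655]
ee_rot: [[-0.7, -0.714, -0.002], [-0.714, 0.7, 0.001], [0.001, 0.002, -1.0]]
wrist_force: [0.0, -0.4, -3.2]
gripper_width: 0.341
gripper_force: 30.0
```

apply_moves([
  [[0,0,0.007],0],
  [[0,0,0.007],0],
  [[0,0,0.006],0],
  [[0,0,0],0],
  [[0,0,0],0],
])

```text
time_s: 22.02
tcp_pos: [0.5568, -0.2571, 0.147]
ee_rot: [[-0.7, -0.715, -0.001], [-0.715, 0.7, 0.0], [0.001, 0.001, -1.0]]
wrist_force: [0.6, -0.1, -2.4]
gripper_width: 0.341
gripper_force: 30.0
```

apply_moves([
  [[0,0,0.006],0],
  [[0,0,0.005],0],
  [[0,0,0],0],
  [[0,0,0],0],
  [[0,0,0],0],
])

```text
time_s: 22.43
tcp_pos: [0.557, -0.2572, 0.1366]
ee_rot: [[-0.7, -0.715, -0.0], [-0.715, 0.7, -0.0], [0.0, -0.0, -1.0]]
wrist_force: [1.0, -0.3, -2.9]
gripper_width: 0.342
gripper_force: 30.0
```

```bash
python3 - <<'E'
from h import *
np.set_printoptions(precision=4,suppress=True)
for i in range(2):
    p=imaging.capture("side"); s=r.sense(); print(s["tcp_pos"],s["wrist_force"],s["moment"],s["time_s"])
    w=imaging.capture("wrist")
    for n,q in(("side",p),("wrist",w)):
      for k in("post_mark","socket_rim"):
        for c in models.place_of(q,k)[:1]: print(n,k,np.array(c["at"])*[640,400],round(c["confidence"],2))
print(proj(p,[[.5567,-.2569,.115],[.5567,-.2569,.120]]),proj(w,[[.5567,-.2569,.115],[.5567,-.2569,.120]]))
im=p["frame"][115:190,310:390]; b=w["frame"][190:265,280:360]
cv2.imwrite("pics/mk.png",np.hstack([cv2.resize(x,(400,375),interpolation=cv2.INTER_CUBIC) for x in(im,b)]))
E
```

```text
[ 0.5572 -0.2572  0.1368] [ 0.5075 -0.16   -2.7142] [ 0.0683 -0.0077  0.0261] 22.4833
side post_mark [351.424 151.6  ] 0.48
side socket_rim [348.48 149.92] 0.65
wrist post_mark [318.592 243.4  ] 0.6
[ 0.5571 -0.2571  0.1367] [-1.2304 -0.2104 -3.0796] [-0.0128  0.0432  0.0564] 22.7833
side post_mark [349.312 148.32 ] 0.58
side socket_rim [349.12 147.08] 0.68
wrist post_mark [319.424 240.92 ] 0.61
[[348.4831 149.9536]
 [348.5323 148.4116]] [[320.9174 239.651 ]
 [320.9222 242.6807]]
```

View pics/mk.png

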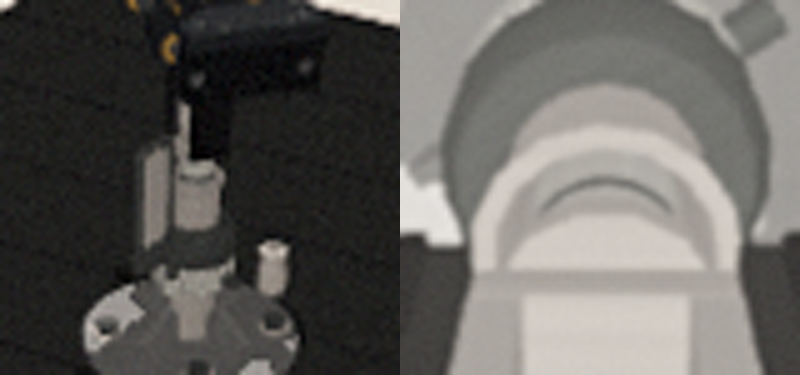

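The ring shows just at the rim, about 2 mm high by the numbers. I lower it 2 mm, hold for step 2, then start the turn.

apply_moves([
  [[0,0,0.002],0],
  [[0,0,0],0],
  [[0,0,0],0],
  [[0,0,0],0],
  [[0,0,0],0],
])

```text
time_s: 23.45
tcp_pos: [0.557, -0.2571, 0.1345]
ee_rot: [[-0.7, -0.715, 0.0], [-0.715, 0.7, -0.0], [0.0, -0.0, -1.0]]
wrist_force: [0.5, -0.5, -2.3]
gripper_width: 0.341
gripper_force: 30.0
```

apply_moves([
  [[0,0,0],3],
  [[0,0,0],4],
  [[0,0,0],4],
  [[0,0,0],4],
  [[0,0,0],4],
])

```text
time_s: 23.87
tcp_pos: [0.557, -0.2571, 0.1346]
ee_rot: [[-0.896, -0.445, 0.0], [-0.445, 0.896, -0.0], [-0.0, -0.0, -1.0]]
wrist_force: [0.3, -0.1, -2.2]
gripper_width: 0.34
gripper_force: 30.0
```

apply_moves([
  [[0,0,0],4],
  [[0,0,0],4],
  [[0,0,0],4],
])

```text
time_s: 24.12
tcp_pos: [0.5559, -0.2569, 0.1345]
ee_rot: [[-0.968, -0.25, -0.002], [-0.25, 0.968, 0.0], [0.002, 0.001, -1.0]]
wrist_force: [-3.2, 0.3, -1.3]
gripper_width: 0.345
gripper_force: 32.1
```

```bash
python3 -c "
from h import *
s=r.sense(); print(s['tcp_pos'],s['wrist_force'],s['moment'],np.array(s['ee_rot'])[:2,1])"
```

```text
[ 0.55588876 -0.25692944  0.13450877] [-3.1773206   0.32425113 -1.27368333] [0.18602121 0.62522595 0.25915522] [-0.24956554  0.96835729]
```

apply_moves([
  [[0,0,0],4],
  [[0,0,0],4],
  [[0,0,0],4],
  [[0,0,0],4],
  [[0,0,0],0],
])

```text
time_s: 24.53
tcp_pos: [0.5564, -0.2568, 0.1346]
ee_rot: [[-1.0, 0.025, -0.001], [0.025, 1.0, 0.0], [0.001, 0.0, -1.0]]
wrist_force: [-2.5, 1.5, -1.3]
gripper_width: 0.342
gripper_force: 31.5
```

```bash
cat > q.py <<'E'
from h import *
np.set_printoptions(precision=4,suppress=True)
s=r.sense(); y=np.array(s['ee_rot'])[:2,1]; print(s['time_s'],s['tcp_pos'],s['wrist_force'],s['moment'],'ang',np.arctan2(y[0],y[1]),s['gripper_force'])
p=imaging.capture("side");w=imaging.capture("wrist")
for n,q in(("side",p),("wrist",w)):
  for k,z in(("post_mark",.115),("paddle_top",.151),("lever_paddle",.13)):
    for c in models.place_of(q,k)[:1]:
      X=atz(ray(q,c["at"]),z)-[.5567,-.2569,0]; print(n,k,np.array(c["at"])*[640,400],round(c["confidence"],2),X[:2],np.arctan2(X[0],X[1]))
cv2.imwrite("pics/last.png",np.hstack([cv2.resize(x,(400,375),interpolation=cv2.INTER_CUBIC) for x in(p["frame"][115:190,310:390],w["frame"][180:270,260:380])]))
E
python3 q.py
```

```text
24.5333 [ 0.5564 -0.2568  0.1346] [-2.473   1.5465 -1.3208] [0.3257 0.3366 0.19  ] ang 0.02470547857732578 31.51793572702445
side post_mark [345.792 151.48 ] 0.59 [0.0023 0.0118] 0.19015293690256346
side paddle_top [337.024 143.   ] 0.71 [0.0157 0.0394] 0.3796518418094799
side lever_paddle [341.696 146.52 ] 0.56 [0.0134 0.0164] 0.6864050737446297
wrist post_mark [320.576 242.72 ] 0.8 [ 0.001  -0.0003] 1.8543259110580739
```

apply_moves([
  [[0,0,0],4],
  [[0,0,0],4],
  [[0,0,0],4],
  [[0,0,0],4],
  [[0,0,0],4],
])

```text
time_s: 25.35
tcp_pos: [0.557, -0.2568, 0.1345]
ee_rot: [[-0.93, 0.367, -0.0], [0.367, 0.93, 0.0], [0.0, 0.0, -1.0]]
wrist_force: [-3.4, 2.7, -0.9]
gripper_width: 0.343
gripper_force: 33.3
```

```bash
python3 q.py
```

```text
25.35 [ 0.557  -0.2568  0.1345] [-3.3775  2.6961 -0.9366] [0.6415 0.5734 0.2541] ang 0.3759306835318552 33.32468176726252
side post_mark [349.312 150.6  ] 0.45 [-0.0039  0.0022] -1.059667100079664
side paddle_top [334.016 141.12 ] 0.69 [0.0285 0.0339] 0.6989769655155201
wrist post_mark [320.704 243.68 ] 0.69 [ 0.0022 -0.0012] 2.0872749219725746
wrist lever_paddle [320.576 194.92 ] 0.51 [-0.0311  0.0119] -1.2064884817028618
```

apply_moves([
  [[0,0,0],3],
  [[0,0,0],3],
  [[0,0,0],3],
  [[0,0,0],0],
])

```text
time_s: 26.08
tcp_pos: [0.5571, -0.2569, 0.1345]
ee_rot: [[-0.863, 0.506, 0.0], [0.506, 0.863, 0.0], [-0.0, 0.0, -1.0]]
wrist_force: [-1.5, 3.2, -1.6]
gripper_width: 0.345
gripper_force: 33.3
```

```bash
python3 q.py
```

```text
26.0833 [ 0.5571 -0.2569  0.1345] [-1.4801  3.2473 -1.5676] [0.8313 0.3749 0.249 ] ang 0.5301864652884256 33.34000069415197
side post_mark [350.208 150.2  ] 0.52 [-0.0049 -0.0012] -1.8131739947909575
side paddle_top [335.104 145.   ] 0.57 [0.0144 0.0523] 0.26935373059065193
side lever_paddle [337.28 142.4 ] 0.76 [0.0366 0.001 ] 1.543579446109428
wrist post_mark [320.768 240.92 ] 0.74 [ 0.0004 -0.0006] 2.5246846940783962
```

apply_moves([
  [[0,0,0],2],
  [[0,0,0],2],
  [[0,0,0],0],
])

```text
time_s: 26.73
tcp_pos: [0.5569, -0.2566, 0.1345]
ee_rot: [[-0.825, 0.565, -0.0], [0.565, 0.825, 0.001], [0.001, 0.0, -1.0]]
wrist_force: [-3.1, 6.8, 0.2]
gripper_width: 0.34
gripper_force: 34.5
```

```bash
python3 q.py | head -1
```

```text
26.7333 [ 0.5569 -0.2566  0.1345] [-3.0748  6.8415  0.1552] [1.3807 0.3994 0.3888] ang 0.6004374959745729 34.48801905149594
```

apply_moves([
  [[0,0,0],1.5],
  [[0,0,0],0],
  [[0,0,0],0],
])

```text
time_s: 27.38
tcp_pos: [0.5566, -0.2562, 0.1345]
ee_rot: [[-0.811, 0.585, -0.001], [0.585, 0.811, 0.001], [0.002, 0.0, -1.0]]
wrist_force: [-3.4, 7.1, 0.4]
gripper_width: 0.343
gripper_force: 34.5
```

```bash
python3 q.py
```

```text
27.3833 [ 0.5566 -0.2562  0.1345] [-3.4304  7.0921  0.4005] [1.7956 0.6577 0.4354] ang 0.6254101933575378 34.50223131570965
side post_mark [348.096 152.   ] 0.61 [-0.0048  0.0112] -0.4071097264030567
side paddle_top [335.296 140.92 ] 0.64 [0.026  0.0311] 0.6975374441485946
side lever_paddle [336.704 143.6  ] 0.83 [0.0343 0.0082] 1.335416213537712
wrist post_mark [320.896 240.92 ] 0.79 [-0.0001  0.0002] -0.31301301101963774
wrist paddle_top [318.272 194.32 ] 0.52 [-0.0328  0.0221] -0.9779419500190666
```

View pics/last.png

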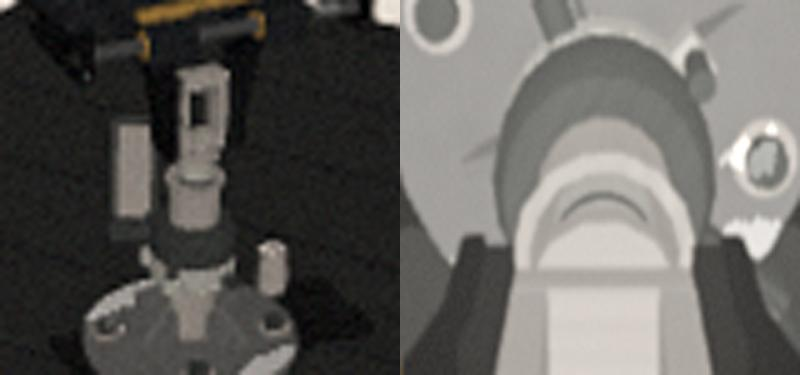

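apply_moves([
  [[0,0,0],2],
  [[0,0,0],0],
  [[0,0,0],0],
  [[0,0,0],0],
])

```text
time_s: 28.12
tcp_pos: [0.5563, -0.2556, 0.1345]
ee_rot: [[-0.79, 0.613, -0.002], [0.613, 0.79, 0.002], [0.003, 0.001, -1.0]]
wrist_force: [-4.2, 9.6, 0.7]
gripper_width: 0.345
gripper_force: 35.4
```

```bash
python3 q.py
```

```text
28.1167 [ 0.5563 -0.2556  0.1345] [-4.1508  9.6113  0.7189] [2.4749 0.7524 0.406 ] ang 0.6601240598937149 35.40601856075227
side post_mark [348.288 148.68 ] 0.66 [ 0.0041 -0.0064] 2.5705694627444204
side paddle_top [333.568 139.   ] 0.83 [0.0361 0.0234] 0.9944448297667016
wrist post_mark [320.512 244.32 ] 0.83 [ 0.0013 -0.0008] 2.134833831680955
```

apply_moves([
  [[0,0,0],2],
  [[0,0,0],0],
  [[0,0,0],0],
  [[0,0,0],0],
  [[0,0,0],0],
])

```text
time_s: 28.93
tcp_pos: [0.556, -0.255, 0.1345]
ee_rot: [[-0.768, 0.64, -0.002], [0.64, 0.768, 0.003], [0.004, 0.001, -1.0]]
wrist_force: [-4.3, 12.0, 2.9]
gripper_width: 0.34
gripper_force: 36.4
```

```bash
python3 q.py; python3 - <<'E'
from h import *
c=np.array([.5567,-.2569])
p=imaging.capture("side"); q0=dict(np.load("pics/s1_side.npz"))
# fit paddle angle from its mask, before and now
def fit(p):
    m=models.cut_out(p,"lever_paddle")
    return m[0] if m else None
m=fit(p); print(m and (m["confidence"],np.array(m["extent"])*[640,400,640,400]))
for a in(.2,.9,1.0,1.1,1.2,1.3,1.4):
    u=np.array([np.sin(a),np.cos(a)]); X=[[*(c+u*k),z] for z in(.151,.12) for k in(.0195,.05)]
    print(a,proj(p,X).round(1).tolist())
E
```

```text
28.9333 [ 0.556  -0.255   0.1345] [-4.3446 12.0194  2.8981] [3.0935 0.9359 0.5624] ang 0.6948061933359537 36.35196665301919
side post_mark [348.992 149.68 ] 0.55 [-0.0005 -0.0022] -2.925847845017815
side paddle_top [336.32 140.32] 0.81 [0.0254 0.0265] 0.7642197873991577
side lever_paddle [337.728 141.92 ] 0.88 [ 0.0369 -0.0022] 1.6313346374030078
wrist post_mark [321.984 242.08 ] 0.67 [0.0004 0.0015] 0.24362790364400794
wrist lever_paddle [321.472 243.68 ] 0.6 [-0.0039  0.0045] -0.7141008211363171
(0.58, array([332.672, 137.32 ,  21.632,  32.   ]))
0.2 [[344.3, 141.1], [337.1, 144.9], [344.1, 150.9], [337.0, 154.8]]
0.9 [[342.0, 139.1], [331.2, 139.8], [341.8, 148.9], [331.2, 149.6]]
1.0 [[341.9, 138.8], [331.1, 139.0], [341.7, 148.5], [331.0, 148.7]]
1.1 [[341.9, 138.5], [331.1, 138.2], [341.7, 148.2], [331.1, 147.9]]
1.2 [[342.0, 138.2], [331.3, 137.4], [341.8, 147.9], [331.3, 147.1]]
1.3 [[342.1, 137.9], [331.7, 136.6], [341.9, 147.6], [331.6, 146.3]]
1.4 [[342.3, 137.6], [332.2, 135.8], [342.1, 147.3], [332.1, 145.5]]
```

Force and deflection now rise in step with the turn, so the lever is at its stop. I ease back 2° to unload, then hand in.

apply_moves([
  [[0,0,0],-2],
  [[0,0,0],0],
  [[0,0,0],0],
  [[0,0,0],0],
  [[0,0,0],0],
])

```text
time_s: 29.85
tcp_pos: [0.5562, -0.2553, 0.1344]
ee_rot: [[-0.789, 0.614, -0.002], [0.614, 0.789, 0.003], [0.003, 0.001, -1.0]]
wrist_force: [-3.2, 10.7, 1.1]
gripper_width: 0.339
gripper_force: 33.5
```

```bash
python3 q.py | head -1; python3 -c "
from station import r
print(r.finish_job())"
```

```text
29.85 [ 0.5562 -0.2553  0.1344] [-3.1932 10.6982  1.1286] [2.9695 0.9077 0.1582] ang 0.6617223485212678 33.54145702673122
the job is handed in; nothing more can be done
None
```

I handed the job in at about 30 s, and it returned no verdict: the post is still gripped in the socket, with its ring level with the rim by my numbers, and the cam lever is pushed to its stop, judged from the force rising as I turned it further.

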